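Rewind the slide loader and lock it

ROBOT

A 6-joint arm with a two-finger parallel gripper is mounted at the origin on the work surface. World frame = base frame: x ahead of the robot, y to its left, z up, the work surface at z = 0. Lengths are in mm, angles in rad, forces in N, time in s.
With the tool pointing down it reaches from about 275 to 750 mm from the base axis. Payload 10.2 kg.
Tool frame: the origin (TCP) lies midway between the tips of the shut fingers; the grasp point (between the pads) lies 19 mm behind it; z points along the fingers, y is the line along which they close (so a half turn about z gives the same grasp; the last joint's range is limited). The gripper opens to 85 mm and grips with 20 to 120 N. Pads are 22 mm wide; open, the fingers measure 114 mm over their backs; the gripper's body (76 mm by 85 mm) begins 54 mm behind the grasp point. The pads swing forward as they close: fully open they stand 13 mm farther back than shut.
Start: joints at [0.924, 0.313, 1.498, -0, 1.331, -0.223], TCP at [215.907, 478.555, 202.994] pointing down, gripper open.
Joint ranges: [-2.94, 2.94], [-0.97, 2.17], [0.19, 2.56], [-1.23, 4.37], [0.02, 3.11], [-2.88, 2.88]. Speed limits (rad/s): [2.39, 2.39, 3.01, 3.14, 3.14, 3.14].

INTERFACE

Orientations are given as a unit quaternion [w, x, y, z].
In Python, from rig import ctrl gives the robot as it stands.
- The arm moves only by the tool send_rows, never from a script. Its argument "targets" is a list of rows, each a list of 7 numbers: the closure, from -1 (fully open) to 1 (shut), so that 0 is half open, then the shift along the tool's x, y, z in m, then the turn, a rotation vector about the tool's x, y, z in rad. In form: [[claw, dx, dy, dz, ax, ay, az], ...]. A call has exactly 10 rows; each row shifts and turns the commanded pose from where the row before left it, along the tool's axes as they then stand; what a row does not reach is not made up. A row lasts 1/8 s, in which the tool goes at most 62.5 mm and 10.7 degrees, less where a joint would pass 70% of its speed; a pose out of reach is approached as far as the arm can. A call with a gripper value outside its range is refused whole. The fingers move at their own pace and stop on an object; "squeeze" is the grip in N (left out, the last holds). Time passes only in rows, so rows that do not move let the fingers close, or fill a call up. It gives the time, the measured TCP pose, the force, the opening and the grip force at its end, in the units of the state.
- ctrl.sense(): the state, without advancing time (a new reading comes with each control period).
- ctrl.capture(name): name is "scene" or "top" or "wrist"; returns a dict with "img" (420x560x3 uint8, red, green, blue), "camera_matrix" (3x3 intrinsics, pixels), "R" (3x3) and "t" (3): a world point X has camera coordinates R X + t. Camera axes: x right, y down, z forward; pixel columns grow to the right and rows downward; lengths in mm; the calibration is good to about 2 mm. A picture is of the moment at which its call begins. There is no depth.
- ctrl.finish_job(): hands the job in; it is judged then, once.
Trained networks look in a picture, given as the dict that the camera call returned (one of the last four; its "shot" number tells which), for a name from the list of things; names that differ only in an ending like _2 or _b are one class to them, and where a whole thing is asked for, a point or a joint stands for the part that bears it (a point fixed in the world has none). Each returns a list of dicts, best first, with "score" (0 to 1); they miss things now and then, are a little off and sometimes report something else, mostly with a low value. They report only what shows in the picture. A call takes as long as a camera call. They do not tell look-alikes from the thing itself.
- ctrl.boxes_of(query, picture): "extent" ([left, top, width, height] in pixels, round what is visible of it).
- ctrl.landmark_of(query, picture): "point" ([column, row] in pixels: a listed point, or the origin of a listed thing).
The state is a dict: "time_s": time; "joints": joint angles; "dq": joint speeds; "tau": joint torques, N m; "eef_pos": TCP position; "ee_rot": TCP orientation; "force": force on the tool from outside, world axes, zero at the start; "wrist_torque": the same for the moment, N m; "grip_width": opening from 0.0 (shut) to 1.0 (fully open); "grip_force": force on a finger pad.
Only numpy, scipy, OpenCV 4.12 (cv2) and the standard library are available. Lean on these libraries where they do the work, as an engineer would, in place of code of your own. Each camera call takes 0.05 s, during which the arm holds its last target. There are 200 camera calls.

TASK

Rewind the microscope-slide loader: turn its hand crank clockwise (seen from above) by the purple knob until you feel the resistance suddenly drop away, and stop within half a turn after that. Then let go of the crank and slide the orange lock tab all the way to its green-marked end. Work gently, never forcing the crank or the tab, and leave the tube rack, slide box and jar where they are.

Things in the scene. Friction and masses are not known exactly. Their poses are not given: they have to be found in the camera images.
- loader: Slide loader: dark grey housing 180 (x) x 300 (y) x 80 mm high with a flat lighter deck, fixed to the bench. Origin: centre of its underside; z up; y along its long side from the crank end (-y) to the lock end (+y); front (slide slot) faces -x. The crank's axis stands at x 0, y -70 mm; the lock tab's centre travels at x 0 from y 60 to 110 mm.
- crank: Hand crank on the deck: hub 24 mm across, flat aluminium arm 14 mm wide, its top 14.5 mm above the deck. Origin: on the upright shaft axis at deck height (80 mm above the bench); x axis points along the arm to the knob, z up: its yaw falls as it turns clockwise seen from above. It starts at any angle and stays where it is left. See run_on for the turns needed.
- knob_centre (a point): Centre of the crank's purple knob: upright cylinder 18 mm across, 36 mm tall, 96 to 132 mm above the bench (centre 114), 1.5 mm clear of the arm's top. It spins freely on its pin, so a gripper that keeps its direction can hold it all round. 40 mm from the crank's axis. The crank bears up to 70 N, the squeeze of both fingers and the push added up: a grip of 15 to 20 N is ample.
- lock_centre (a point): Centre of the lock's upright orange tab: 22 mm (loader's x) x 12 mm (loader's y), 30 mm tall, standing from 7 to 37 mm above the deck, so this point is 22 mm above the deck.
- tube_rack: Bystander: frosted rack 85 x 150 mm, 85 mm high, with purple-capped tubes up to 106 mm high. Origin: centre of its underside.
- slide_box: Bystander: open dark slide box 100 x 165 mm, 32 mm high, with some glass slides. Origin: centre of its underside.
- stain_jar: Bystander: amber jar 60 mm across, 85 mm high, white cap. Origin: centre of its underside.
- run_on (a joint): Unseen, inside: run-on slide, in m. 0 until the resistance drops, about 0.0015 at the drop, then 0.0025 more per rad of crank; it must stay under 0.010, half a turn on. The drop comes after 0.7 to 2 turns clockwise, differently each time; until then the knob resists with some 3 to 7 N along its circle, afterwards with under 1 N.
- lock: The orange sliding lock on the deck: foot 22 x 22 mm, 2 to 8 mm above the deck, with an upright tab. Origin: under the tab's centre at deck height. It slides 50 mm along the loader's +y, away from the crank: from the loader's y 60 mm (start, red mark) to its stop at y 110 mm (green mark), with 3 N of friction; it stays where left. It bears up to 50 N, squeeze and push of both fingers added up.
Mind the look-alikes: they are no part of the job. What is meant by the crank is not red, and is the larger of those in its own colour.

How it is judged:
By the outcome, as a careful person would: the job done as asked, in the order asked, and still so for the second after the job is handed in, with the robot touching nothing.
It also fails if it takes over 70 s, if anything falls off the work surface, if the arm or the gripper's body presses on something with over 40 N, if the wrist force passes 120 N, or if a joint passes its speed limit or range.

## Working session

There is one attempt and no reset: what is moved stays moved. The work goes in short steps, Python scripts to look and compute and a tool call to move; the robot and the scene stay as the last step left them, time stands still between calls to the robot, and variables do not carry over. Pictures are saved under pics/ and viewed, at most 10 in all, crops included, and the job is handed in when it is done.

Besides the shell and the picture viewer there is one more tool, called after ">>>" in YAML: its name, and indented under it one key for each argument. send_rows: Moves the arm, as the interface text tells. Its arguments: {"type":"object","properties":{"targets":{"type":"array"},"squeeze":{"type":"number"}},"required":["targets"]}

```bash
mkdir -p pics
cat > h.py <<'E'
import numpy as np, cv2
from rig import ctrl
def ray(p,px,z):
    K=np.array(p["camera_matrix"]);R=np.array(p["R"]);t=np.array(p["t"])
    c=-R.T@t; d=R.T@np.linalg.inv(K)@np.array([px[0],px[1],1.])
    return c+d*(z-c[2])/d[2]
def save(p,n): cv2.imwrite(f"pics/{n}.png",np.array(p["img"])[:,:,::-1])
E
python3 - <<'E'
from h import *
s=ctrl.sense();print({k:np.round(v,3) for k,v in s.items()})
ims=[]
for n in("top","scene"):
    p=ctrl.capture(n);ims.append(np.array(p["img"])[:,:,::-1])
    for q,z in(("knob_centre",114),("lock_centre",102),("crank",80),("lock",80),("loader",0),("tube_rack",0),("slide_box",0),("stain_jar",0)):
        for r in ctrl.landmark_of(q,p)[:3]: print(n,q,round(r["score"],2),np.round(r["point"]),np.round(ray(p,r["point"],z)))
cv2.imwrite("pics/top.png",cv2.resize(ims[0],(800,600)));cv2.imwrite("pics/scene.png",cv2.resize(ims[1],(800,600)))
E
```

```text
{'time_s': np.float64(0.0), 'joints': array([ 0.924,  0.313,  1.498, -0.   ,  1.331, -0.223]), 'dq': array([-0.001, -0.001, -0.001,  0.   , -0.001,  0.   ]), 'tau': array([ 0.0000e+00, -4.1226e+01, -2.5975e+01, -0.0000e+00,  4.0000e-03,
       -0.0000e+00]), 'eef_pos': array([215.715, 478.3  , 202.421]), 'ee_rot': array([-0.   ,  0.21 ,  0.978, -0.001]), 'force': array([-0.072, -0.04 ,  0.458]), 'wrist_torque': array([ 0.02 , -0.054, -0.002]), 'grip_force': np.float64(0.0), 'grip_width': np.float64(0.999)}
top knob_centre 0.58 [314. 235.] [560. -47. 114.]
top knob_centre 0.56 [329. 169.] [732. -85. 114.]
top knob_centre 0.56 [314. 292.] [416. -46. 114.]
top crank 0.68 [310. 276.] [455. -38.  80.]
top crank 0.67 [302. 226.] [584. -18.  80.]
top crank 0.42 [321. 160.] [765. -69.  80.]
top lock 0.47 [249. 225.] [587. 122.  80.]
top loader 0.98 [271. 225.] [596.  67.   0.]
top tube_rack 0.86 [378. 212.] [ 636. -234.    0.]
top slide_box 0.59 [177. 221.] [605. 335.   0.]
top stain_jar 0.86 [245. 170.] [756. 144.   0.]
scene knob_centre 0.59 [249. 194.] [566. -34. 114.]
scene knob_centre 0.58 [237. 285.] [757. -93. 114.]
scene knob_centre 0.4 [227. 143.] [417. -57. 114.]
scene lock_centre 0.27 [250. 191.] [551. -32. 102.]
scene crank 0.88 [260. 214.] [596. -21.  80.]
scene crank 0.75 [248. 297.] [772. -78.  80.]
scene crank 0.71 [242. 166.] [462. -35.  80.]
scene lock 0.42 [321. 201.] [595. 115.  80.]
scene loader 0.58 [293. 225.] [594.  54.   0.]
scene tube_rack 0.57 [168. 266.] [ 633. -235.    0.]
scene slide_box 0.73 [406. 211.] [619. 324.   0.]
scene stain_jar 0.65 [352. 278.] [751. 145.  -0.]
```

View pics/top.png

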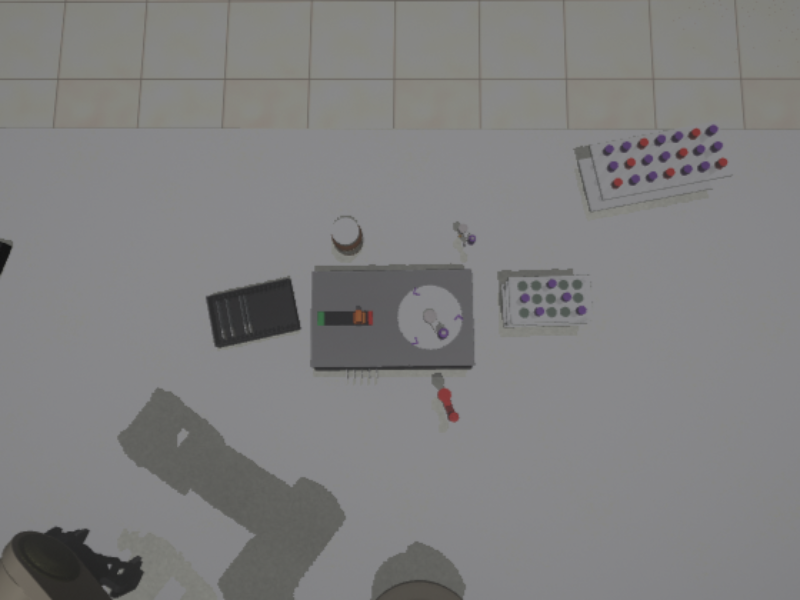

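View pics/scene.png

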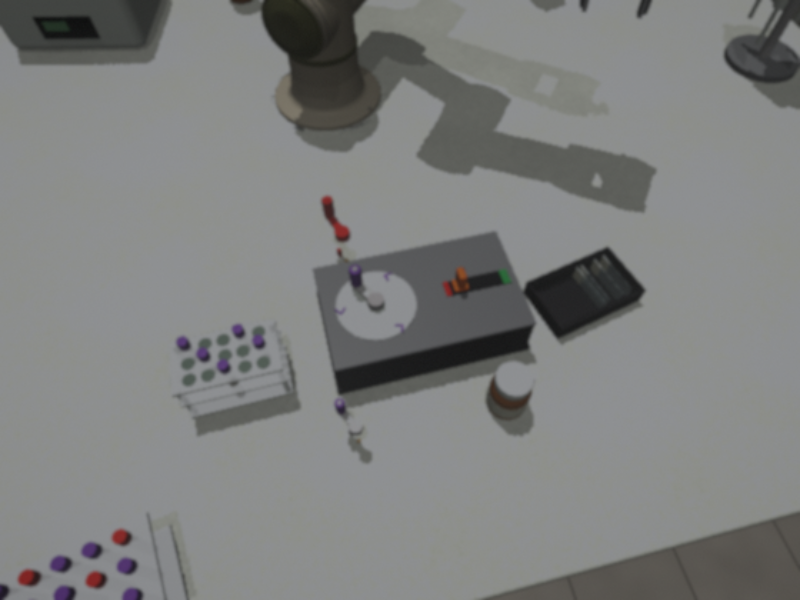

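The top view shows the loader at about (392,317) of the enlarged picture. The crank plate is at (430,317) with its purple knob at (443,333), which is world ~(563,-40). The lock tab is at (360,316), the rack is to the right, and the look-alike cranks (one red, one small purple) stand off the loader. I'm moving above the knob.

>>> send_rows:
  targets:
    - [-1,0,0,0,0,0,-0.141]
    - [-1,0,0,0,0,0,-0.141]
    - [-1,0,0,0,0,0,-0.141]
    - [-1,-0.033,-0.05,0,0,0,0]
    - [-1,-0.033,-0.05,0,0,0,0]
    - [-1,-0.033,-0.05,0,0,0,0]
    - [-1,-0.033,-0.05,0,0,0,0]
    - [-1,-0.033,-0.05,0,0,0,0]
    - [-1,-0.033,-0.05,0,0,0,0]
    - [-1,-0.033,-0.05,0,0,0,0]
  squeeze: 20

```text
time_s: 2.15
eef_pos: [447.5, 126.5, 203.3]
ee_rot: [0.0, 0.0, 1.0, 0.0]
force: [0.4, 1.3, 0.8]
grip_width: 1.003
grip_force: 0.0
```

>>> send_rows:
  targets:
    - [-1,-0.033,-0.05,0,0,0,0]
    - [-1,-0.033,-0.05,0,0,0,0]
    - [-1,-0.03,-0.04,0,0,0,0]
    - [0,-0.01,-0.01,0,0,0,0]
    - [0,0,0,0,0,0,0]
    - [0,0,0,0,0,0,0]
    - [0,0,0,0,0,0,0]
    - [0,0,0,0,0,0,0]
    - [0,0,0,0,0,0,0]
    - [0,0,0,0,0,0,0]

```text
time_s: 3.4
eef_pos: [552.5, -21.6, 203.0]
ee_rot: [0.0, 0.0, 1.0, -0.0]
force: [0.2, -0.1, -0.3]
grip_width: 0.5
grip_force: 0.0
```

Run:
```python
from h import *
s=ctrl.sense();print(np.round(s["eef_pos"],1),s["grip_width"],np.round(s["joints"],2))
p=ctrl.capture("wrist");cv2.imwrite("pics/w1.png",cv2.resize(np.array(p["img"])[:,:,::-1],(800,600)))
print(np.round(-np.array(p["R"]).T@np.array(p["t"])))
for q,z in(("knob_centre",114),("lock_centre",102),("crank",80),("lock",80),("loader",0)):
    for r in ctrl.landmark_of(q,p)[:3]: print(q,round(r["score"],2),np.round(r["point"]),np.round(ray(p,r["point"],z),1))
# white disc
im=np.array(p["img"]).astype(int)
hsv=cv2.cvtColor(np.array(p["img"]),cv2.COLOR_RGB2HSV)
m=cv2.inRange(hsv,(125,60,30),(155,255,255))
n,l,st,c=cv2.connectedComponentsWithStats(m)
for i in range(1,n):
    if st[i,4]>30: print("purple",st[i],np.round(c[i]),np.round(ray(p,c[i],114),1))
```

```text
[552.5 -21.6 203. ] 0.5003941364054174 [-0.25  0.37  1.41 -0.    1.36 -1.82]
[486. -21. 374.]
knob_centre 0.75 [259. 216.] [562.1 -35.5 114. ]
lock_centre 0.88 [455. 251.] [593.8 116.2 102. ]
crank 0.91 [253.  65.] [455.7 -39.8  80. ]
lock 0.64 [443. 239.] [592.2 116.4  80. ]
loader 0.74 [356. 215.] [594.8  59.4   0. ]
purple [317 183  16  18 100] [323. 189.] [542.1  10.4 114. ]
purple [247 199  27  36 647] [260. 215.] [561.8 -34.3 114. ]
purple [215 237  21  13 100] [225. 243.] [582.8 -60.9 114. ]
purple [ 26 251  31  25 544] [ 41. 263.] [ 598.6 -199.6  114. ]
purple [ 64 278  28  26 505] [ 78. 290.] [ 621.4 -175.2  114. ]
purple [310 288  15  15  86] [319. 293.] [624.    9.9 114. ]
purple [  8 307  31  26 532] [ 23. 319.] [ 646.6 -221.4  114. ]
```

View pics/w1.png

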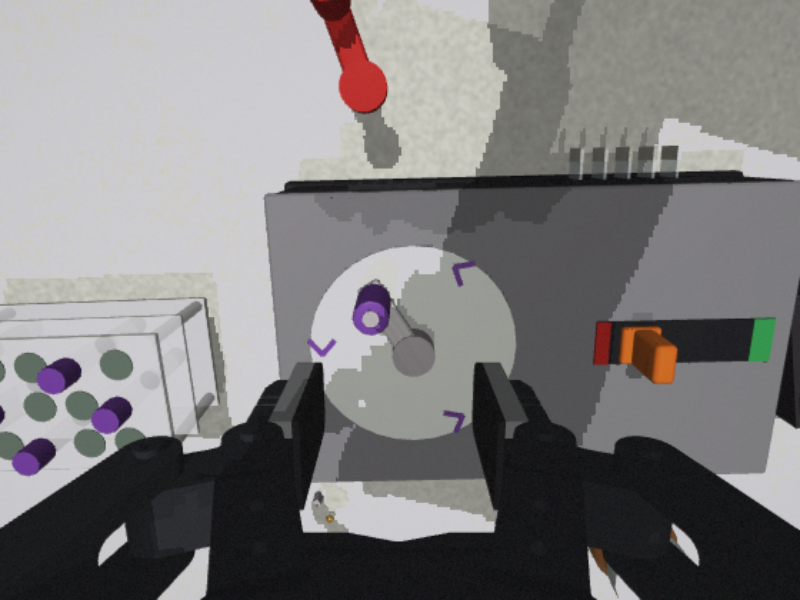

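The wrist view shows the knob at (371,305) in the enlarged picture, between the jaws' line and the hub at (413,355). The three arrow ticks ring the hub, and the tab is at (650,350) with red and green marks on either side. Next I'll compute the axis and yaw.

Run:
```python
from h import *
p=ctrl.capture("wrist");img=np.array(p["img"]);hsv=cv2.cvtColor(img,cv2.COLOR_RGB2HSV)
t=np.array([ray(p,x,80.5) for x in((323,189),(225,243),(319,293))]);print("ticks",t.round(1),t.mean(0).round(1))
a=t.mean(0);print("hub",ray(p,(413*.7,353*.7),95.5).round(1))
g=cv2.inRange(hsv,(45,100,40),(80,255,255));n,l,st,c=cv2.connectedComponentsWithStats(g)
for i in range(1,n):
    if st[i,4]>60: print("green",st[i],ray(p,c[i],81).round(1))
r=ray(p,(602*.7,342*.7),81);print("red",r.round(1))
for r in ctrl.landmark_of("knob_centre",p)[:1]:print(ray(p,r["point"],114).round(1))
# purple knob top ring centre
print("ringtop",ray(p,(370*.7,319*.7),132).round(1))
```

```text
ticks [[549.5  14.6  80.5]
 [595.5 -65.8  80.5]
 [641.7  14.   80.5]] [595.5 -12.4  80.5]
hub [593.4 -12.7  95.5]
green [524 223  19  30 450] [590.6 190.1  81. ]
red [592.2  97.7  81. ]
[563.5 -34.4 114. ]
ringtop [562.  -34.4 132. ]
```

>>> send_rows:
  targets:
    - [0,-0.0095,-0.0135,0,0,0,0]
    - [0,0,0,0.03,0,0,0]
    - [0,0,0,0.03,0,0,0]
    - [0,0,0,0.025,0,0,0]
    - [0,0,0,0.017,0,0,0]
    - [0,0,0,0,0,0,0]
    - [1,0,0,0,0,0,0]
    - [1,0,0,0,0,0,0]
    - [1,0,0,0,0,0,0]
    - [1,0,0,0,0,0,0]
  squeeze: 20

```text
time_s: 5.05
eef_pos: [562.5, -35.3, 101.8]
ee_rot: [0.001, 0.0, 1.0, -0.0]
force: [0.8, 0.6, 4.7]
grip_width: 0.175
grip_force: 20.1
```

Run:
```python
from h import *
s=ctrl.sense();print({k:np.round(s[k],2) for k in("eef_pos","force","grip_width","grip_force","time_s")})
p=ctrl.capture("wrist");cv2.imwrite("pics/w2.png",cv2.resize(np.array(p["img"])[:,:,::-1],(800,600)))
```

```text
{'eef_pos': array([562.5 , -35.31, 101.76]), 'force': array([0.76, 0.58, 4.71]), 'grip_width': np.float64(0.17), 'grip_force': np.float64(20.05), 'time_s': np.float64(5.05)}
```

View pics/w2.png

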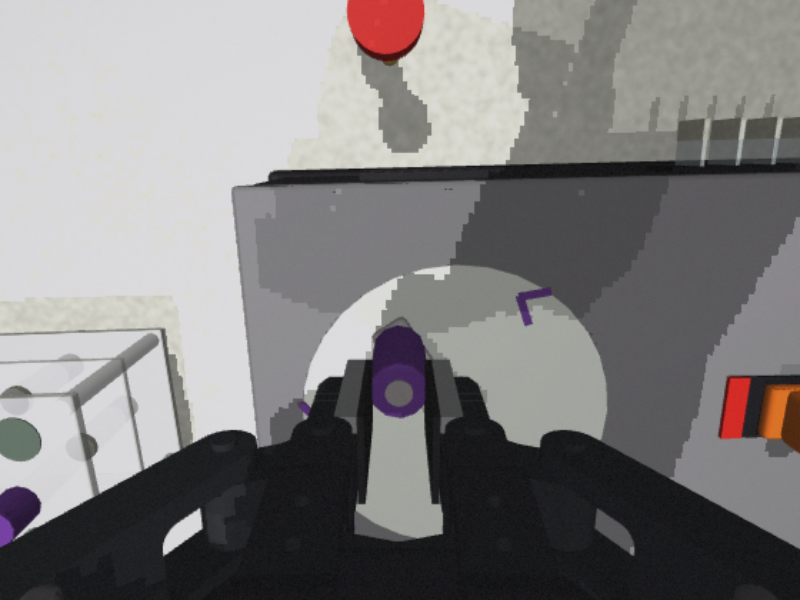

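The picture shows the knob between the two pads at (398,390); the grip is 20 N. I'll check how well it's centred on the pads and work out the circle rows.

Run:
```python
from h import *
p=ctrl.capture("wrist")
for r in ctrl.landmark_of("knob_centre",p)[:2]:print(r["score"],ray(p,r["point"],114).round(1))
print("top",ray(p,(399*.7,393*.7),132).round(1))
for r in ctrl.landmark_of("crank",p)[:3]:print(r["score"],ray(p,r["point"],80).round(1))
th0=np.arctan2(-35.3+12.6,562.5-594.3);print(th0, np.hypot(22.7,31.8))
# rows for clockwise steps of .15 from angle th: world d
th=th0
st=0.15
for c in range(9):
    print(c,round(th,2),[[1,round(-.04*(np.cos(th-st*(i+1))-np.cos(th-st*i)),4),round(.04*(np.sin(th-st*(i+1))-np.sin(th-st*i)),4)] for i in range(10)])
    th-=1.5
```

```text
0.28 [ 573.3 -151.   114. ]
top [562.3 -34.5 132. ]
0.89 [456.1 -39.2  80. ]
0.62 [ 587.7 -175.5   80. ]
-2.5216406980950676 39.07083311115851
0 -2.52 [[1, np.float64(0.0031), np.float64(0.0051)], [1, np.float64(0.0023), np.float64(0.0055)], [1, np.float64(0.0015), np.float64(0.0058)], [1, np.float64(0.0006), np.float64(0.006)], [1, np.float64(-0.0003), np.float64(0.006)], [1, np.float64(-0.0012), np.float64(0.0059)], [1, np.float64(-0.0021), np.float64(0.0056)], [1, np.float64(-0.0029), np.float64(0.0052)], [1, np.float64(-0.0037), np.float64(0.0048)], [1, np.float64(-0.0043), np.float64(0.0042)]]
1 -4.02 [[1, np.float64(-0.0049), np.float64(0.0035)], [1, np.float64(-0.0054), np.float64(0.0027)], [1, np.float64(-0.0057), np.float64(0.0019)], [1, np.float64(-0.0059), np.float64(0.001)], [1, np.float64(-0.006), np.float64(0.0001)], [1, np.float64(-0.0059), np.float64(-0.0008)], [1, np.float64(-0.0058), np.float64(-0.0017)], [1, np.float64(-0.0054), np.float64(-0.0025)], [1, np.float64(-0.005), np.float64(-0.0033)], [1, np.float64(-0.0044), np.float64(-0.004)]]
2 -5.52 [[1, np.float64(
[... 2531 characters left out ...]
at64(-0.0026)], [1, np.float64(0.0057), np.float64(-0.0017)], [1, np.float64(0.0059), np.float64(-0.0008)], [1, np.float64(0.006), np.float64(0.0001)], [1, np.float64(0.0059), np.float64(0.001)], [1, np.float64(0.0057), np.float64(0.0018)]]
8 -14.52 [[1, np.float64(0.0054), np.float64(0.0027)], [1, np.float64(0.0049), np.float64(0.0034)], [1, np.float64(0.0043), np.float64(0.0041)], [1, np.float64(0.0037), np.float64(0.0047)], [1, np.float64(0.0029), np.float64(0.0052)], [1, np.float64(0.0021), np.float64(0.0056)], [1, np.float64(0.0013), np.float64(0.0059)], [1, np.float64(0.0004), np.float64(0.006)], [1, np.float64(-0.0005), np.float64(0.006)], [1, np.float64(-0.0014), np.float64(0.0058)]]
```

>>> send_rows:
  targets:
    - [1,0.0031,0.0051,0,0,0,0]
    - [1,0.0023,0.0055,0,0,0,0]
    - [1,0.0015,0.0058,0,0,0,0]
    - [1,0.0006,0.006,0,0,0,0]
    - [1,-0.0003,0.006,0,0,0,0]
    - [1,-0.0012,0.0059,0,0,0,0]
    - [1,-0.0021,0.0056,0,0,0,0]
    - [1,-0.0029,0.0052,0,0,0,0]
    - [1,-0.0037,0.0048,0,0,0,0]
    - [1,-0.0043,0.0042,0,0,0,0]

```text
time_s: 6.5
eef_pos: [569.2, 17.4, 101.5]
ee_rot: [0.0, 0.0, 1.0, -0.002]
force: [-1.1, -8.4, 5.8]
grip_width: 0.179
grip_force: 20.2
```

>>> send_rows:
  targets:
    - [1,-0.0049,0.003,0,0,0,0]
    - [1,-0.0054,0.0022,0,0,0,0]
    - [1,-0.0057,0.0018,0,0,0,0]
    - [1,-0.0059,0.001,0,0,0,0]
    - [1,-0.006,0.0001,0,0,0,0]
    - [1,-0.0059,-0.0008,0,0,0,0]
    - [1,-0.0058,-0.0017,0,0,0,0]
    - [1,-0.0054,-0.0025,0,0,0,0]
    - [1,-0.005,-0.0033,0,0,0,0]
    - [1,-0.0044,-0.004,0,0,0,0]

```text
time_s: 7.75
eef_pos: [623.2, 16.4, 101.6]
ee_rot: [-0.0, 0.0, 1.0, 0.001]
force: [-1.2, 8.1, 8.6]
grip_width: 0.179
grip_force: 20.7
```

>>> send_rows:
  targets:
    - [1,-0.0038,-0.0046,0,0,0,0]
    - [1,-0.0031,-0.0052,0,0,0,0]
    - [1,-0.0023,-0.0056,0,0,0,0]
    - [1,-0.0014,-0.0058,0,0,0,0]
    - [1,-0.0005,-0.006,0,0,0,0]
    - [1,0.0004,-0.006,0,0,0,0]
    - [1,0.0013,-0.0059,0,0,0,0]
    - [1,0.0021,-0.0056,0,0,0,0]
    - [1,0.0029,-0.0052,0,0,0,0]
    - [1,0.0037,-0.0047,0,0,0,0]

```text
time_s: 9.0
eef_pos: [625.8, -39.7, 102.0]
ee_rot: [0.003, 0.0, 1.0, 0.0]
force: [8.0, 1.7, 3.7]
grip_width: 0.176
grip_force: 19.8
```

>>> send_rows:
  targets:
    - [1,0.0044,-0.0041,0,0,0,0]
    - [1,0.0049,-0.0034,0,0,0,0]
    - [1,0.0054,-0.0026,0,0,0,0]
    - [1,0.0057,-0.0018,0,0,0,0]
    - [1,0.0059,-0.0009,0,0,0,0]
    - [1,0.006,0,0,0,0,0]
    - [1,0.0059,0.0009,0,0,0,0]
    - [1,0.0057,0.0017,0,0,0,0]
    - [1,0.0054,0.0026,0,0,0,0]
    - [1,0.005,0.0033,0,0,0,0]

```text
time_s: 10.25
eef_pos: [571.1, -44.9, 101.8]
ee_rot: [0.002, 0.001, 1.0, -0.001]
force: [7.5, -2.8, 1.8]
grip_width: 0.18
grip_force: 19.7
```

>>> send_rows:
  targets:
    - [1,0.0044,0.0041,0,0,0,0]
    - [1,0.0038,0.0047,0,0,0,0]
    - [1,0.003,0.0052,0,0,0,0]
    - [1,0.0022,0.0056,0,0,0,0]
    - [1,0.0014,0.0058,0,0,0,0]
    - [1,0.0005,0.006,0,0,0,0]
    - [1,-0.0004,0.006,0,0,0,0]
    - [1,-0.0013,0.0058,0,0,0,0]
    - [1,-0.0022,0.0056,0,0,0,0]
    - [1,-0.003,0.0052,0,0,0,0]

```text
time_s: 11.5
eef_pos: [562.4, 9.6, 101.6]
ee_rot: [0.001, 0.0, 1.0, -0.001]
force: [4.4, -3.4, 4.6]
grip_width: 0.176
grip_force: 20.2
```

>>> send_rows:
  targets:
    - [1,-0.0015,0.0019,0,0,0,0]
    - [1,-0.0015,0.0019,0,0,0,0]
    - [1,-0.0016,0.0018,0,0,0,0]
    - [1,-0.0018,0.0016,0,0,0,0]
    - [1,-0.0018,0.0016,0,0,0,0]
    - [1,-0.002,0.0014,0,0,0,0]
    - [1,-0.002,0.0014,0,0,0,0]
    - [1,-0.0021,0.0012,0,0,0,0]
    - [1,-0.0022,0.001,0,0,0,0]
    - [1,-0.0022,0.001,0,0,0,0]

```text
time_s: 12.75
eef_pos: [580.5, 24.2, 101.6]
ee_rot: [0.0, 0.0, 1.0, -0.001]
force: [2.3, -3.3, 6.8]
grip_width: 0.178
grip_force: 20.5
```

Over the last two readings the tangential resistance fell from about 7 N to about 0 N. At most ~2.1 rad of turning has passed since the drop, so I'm stopping here. Letting go and rising.

>>> send_rows:
  targets:
    - [0,0,0,0,0,0,0]
    - [0,0,0,0,0,0,0]
    - [0,0,0,0,0,0,0]
    - [0,0,0,0,0,0,0]
    - [0,0,0,-0.03,0,0,0]
    - [0,0,0,-0.04,0,0,0]
    - [0,0,0,-0.03,0,0,0]
    - [1,-0.0065,0.03,0,0,0,0]
    - [1,-0.0065,0.02,0,0,0,0]
    - [1,0,0,0,0,0,0]

```text
time_s: 14.0
eef_pos: [593.2, 75.7, 200.3]
ee_rot: [-0.001, -0.001, 1.0, 0.0]
force: [0.1, -0.8, 0.1]
grip_width: -0.002
grip_force: 0.0
```

Run:
```python
from h import *
s=ctrl.sense();print({k:np.round(s[k],2) for k in("eef_pos","force","grip_width","grip_force","time_s")})
p=ctrl.capture("wrist");cv2.imwrite("pics/w3.png",cv2.resize(np.array(p["img"])[:,:,::-1],(800,600)))
for q,z in(("knob_centre",114),("lock_centre",102)):
    for r in ctrl.landmark_of(q,p)[:3]: print(q,round(r["score"],2),np.round(r["point"]),np.round(ray(p,r["point"],z),1))
```

```text
{'eef_pos': array([593.15,  75.75, 200.29]), 'force': array([ 0.15, -0.85,  0.05]), 'grip_width': np.float64(-0.0), 'grip_force': np.float64(0.0), 'time_s': np.float64(14.0)}
knob_centre 0.65 [204. 188.] [581.5  24.1 114. ]
lock_centre 0.81 [333. 202.] [594.7 116.6 102. ]
```

View pics/w3.png

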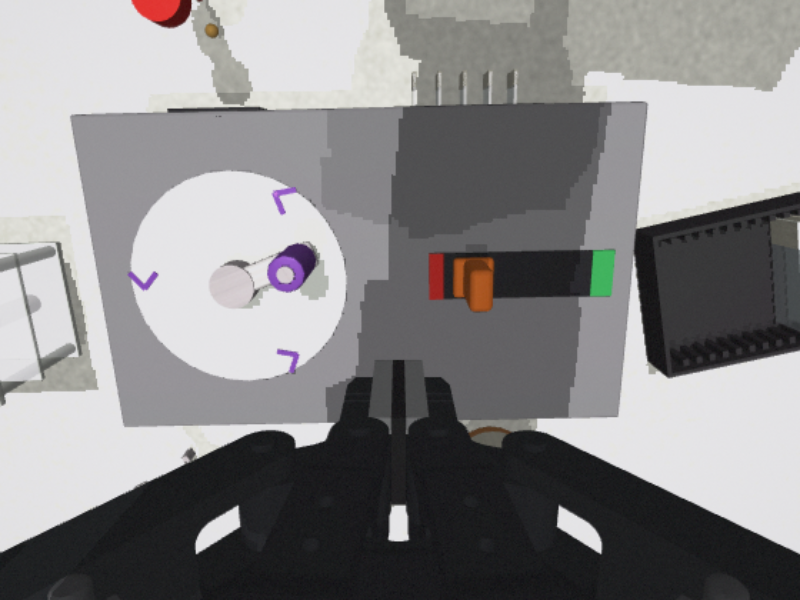

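The view shows the knob released at (288,272), ~110°, and the tab still at its red start (480,285). Shut fingers now go down just short of the tab.

>>> send_rows:
  targets:
    - [1,-0.0005,0.009,0,0,0,0]
    - [1,0,0,0.03,0,0,0]
    - [1,0,0,0.03,0,0,0]
    - [1,0,0,0.02,0,0,0]
    - [1,0,0,0.015,0,0,0]
    - [1,0,0,0.005,0,0,0]
    - [1,0,0.003,0,0,0,0]
    - [1,0,0.003,0,0,0,0]
    - [1,0,0.003,0,0,0,0]
    - [1,0,0.001,0,0,0,0]

```text
time_s: 15.4
eef_pos: [593.8, 93.9, 101.3]
ee_rot: [0.0, 0.0, 1.0, 0.0]
force: [0.1, -0.5, -1.0]
grip_width: 0.002
grip_force: 0.0
```

>>> send_rows:
  targets:
    - [1,0,0.003,0,0,0,0]
    - [1,0,0.003,0,0,0,0]
    - [1,0,0.003,0,0,0,0]
    - [1,0,0.003,0,0,0,0]
    - [1,0,0.003,0,0,0,0]
    - [1,0,0.003,0,0,0,0]
    - [1,0,0.003,0,0,0,0]
    - [1,0,0.003,0,0,0,0]
    - [1,0,0.003,0,0,0,0]
    - [1,0,0.003,0,0,0,0]

```text
time_s: 16.65
eef_pos: [593.7, 123.8, 101.0]
ee_rot: [-0.0, 0.0, 1.0, 0.0]
force: [0.7, 0.1, -0.4]
grip_width: 0.001
grip_force: 0.0
```

Run:
```python
from h import *
print(np.round(ctrl.sense()["force"],2))
p=ctrl.capture("wrist");cv2.imwrite("pics/w4.png",cv2.resize(np.array(p["img"])[:,:,::-1],(800,600)))
for r in ctrl.landmark_of("lock_centre",p)[:3]: print(round(r["score"],2),np.round(r["point"]),np.round(ray(p,r["point"],102),1))
```

```text
[ 0.66  0.08 -0.43]
0.6 [266. 246.] [592.3 118.3 102. ]
```

View pics/w4.png

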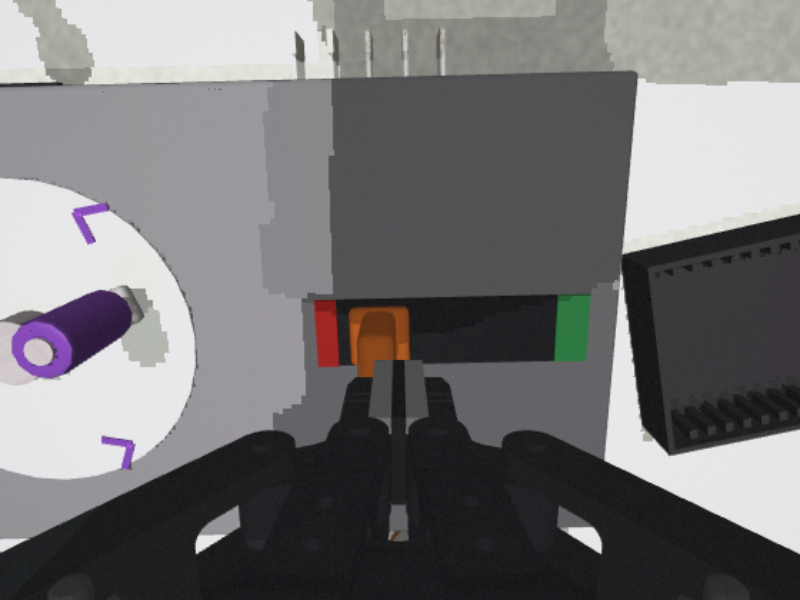

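The tab is still near the red mark at (382,340), and the fingertips appear at (398,365), overlapping it with no force. I'll check the geometry by projecting known points.

Run:
```python
from h import *
p=ctrl.capture("wrist");K=np.array(p["camera_matrix"]);R=np.array(p["R"]);t=np.array(p["t"])
print("cam",(-R.T@t).round(),"axis",R[2].round(2))
def pr(X):
    c=K@(R@np.array(X,float)+t);return (c[:2]/c[2]/.7).round()
for n,X in dict(tcp=(593.7,123.8,101),tcpfront=(582.7,123.8,101),grasp=(593.7,123.8,120),tab=(593,118,102),tabtop=(593,118,117),tabtopF=(582,118,117),tabtopB=(604,118,117),foot=(593,118,87),red=(592,97.7,80),lock110=(593,117,80)).items(): print(n,pr(X))
for n,px,z in(("redL",(317,333),80),("redR",(338,333),80),("greenL",(556,328),80),("footL",(350,345),88),("footR",(409,345),88),("tabL at117",(358,360),117)):
    print(n,ray(p,(px[0]*.7,px[1]*.7),z).round(1))
```

```text
cam [527. 124. 272.] axis [ 0.26  0.   -0.96]
tcp [396. 355.]
tcpfront [396. 324.]
grasp [396. 378.]
tab [379. 354.]
tabtop [377. 372.]
tabtopF [377. 338.]
tabtopB [378. 404.]
foot [380. 339.]
red [327. 330.]
lock110 [378. 333.]
redL [593.   93.7  80. ]
redR [593.  101.7  80. ]
greenL [591.  184.3  80. ]
footL [594.9 106.9  88. ]
footR [594.9 128.5  88. ]
tabL at117 [589.1 112.  117. ]
```

Run:
```python
from h import *
p=ctrl.capture("scene");K=np.array(p["camera_matrix"]);R=np.array(p["R"]);t=np.array(p["t"])
c=K@(R@np.array([593.7,123.8,101])+t);u,v=(c[:2]/c[2]).astype(int);print(u,v,(-R.T@t).round())
def pr(X):
    c=K@(R@np.array(X,float)+t);return (((c[:2]/c[2])-[u-70,v-75])*5.71).round()
print(pr((593.7,123.8,101)),pr((604,118,117)),pr((604,118,87)),pr((593.7,123.8,128)),pr((604,109,101)),pr((604,138,101)))
im=np.array(p["img"])[v-75:v+30,u-70:u+70,::-1]
cv2.imwrite("pics/s4.png",cv2.resize(im,(800,600),interpolation=cv2.INTER_CUBIC))
```

```text
325 194 [1036.  -70.  782.]
[404. 429.] [400. 429.] [393. 475.] [410. 386.] [373. 459.] [449. 444.]
```

View pics/s4.png

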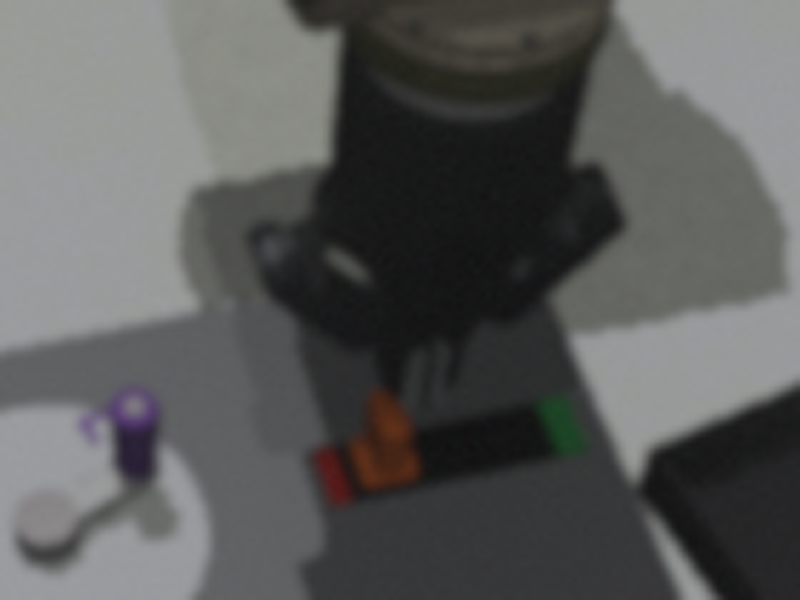

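The scene crop shows the fingertips at about (420,400), hovering just above the tab top: they end some 18 mm higher than the reported TCP, so they passed over the tab without touching it. I'll back off, descend 15 mm (safe above the deck either way) and push again.

>>> send_rows:
  targets:
    - [1,0,-0.02,0,0,0,0]
    - [1,0,-0.016,0,0,0,0]
    - [1,0,0,0,0,0,0]
    - [1,0,0,0.005,0,0,0]
    - [1,0,0,0.005,0,0,0]
    - [1,0,0,0.005,0,0,0]
    - [1,0,0.003,0,0,0,0]
    - [1,0,0.003,0,0,0,0]
    - [1,0,0.002,0,0,0,0]
    - [1,0,0,0,0,0,0]

```text
time_s: 18.1
eef_pos: [593.7, 95.8, 86.1]
ee_rot: [0.0, 0.0, 1.0, -0.0]
force: [-0.2, -0.4, -0.7]
grip_width: -0.001
grip_force: 0.0
```

>>> send_rows:
  targets:
    - [1,0,0.002,0,0,0,0]
    - [1,0,0.002,0,0,0,0]
    - [1,0,0.002,0,0,0,0]
    - [1,0,0.002,0,0,0,0]
    - [1,0,0.002,0,0,0,0]
    - [1,0,0.002,0,0,0,0]
    - [1,0,0.002,0,0,0,0]
    - [1,0,0.002,0,0,0,0]
    - [1,0,0.002,0,0,0,0]
    - [1,0,0.002,0,0,0,0]

```text
time_s: 19.35
eef_pos: [593.6, 115.7, 86.0]
ee_rot: [-0.0, 0.0, 1.0, -0.0]
force: [-2.0, -2.6, -0.6]
grip_width: 0.0
grip_force: 1.5
```

Run:
```python
from h import *
p=ctrl.capture("wrist");cv2.imwrite("pics/w5.png",cv2.resize(np.array(p["img"])[:,:,::-1],(800,600)))
for r in ctrl.landmark_of("lock_centre",p)[:3]: print(round(r["score"],2),np.round(r["point"]),np.round(ray(p,r["point"],102),1))
```

```text
0.78 [308. 258.] [591.6 129.3 102. ]
```

View pics/w5.png

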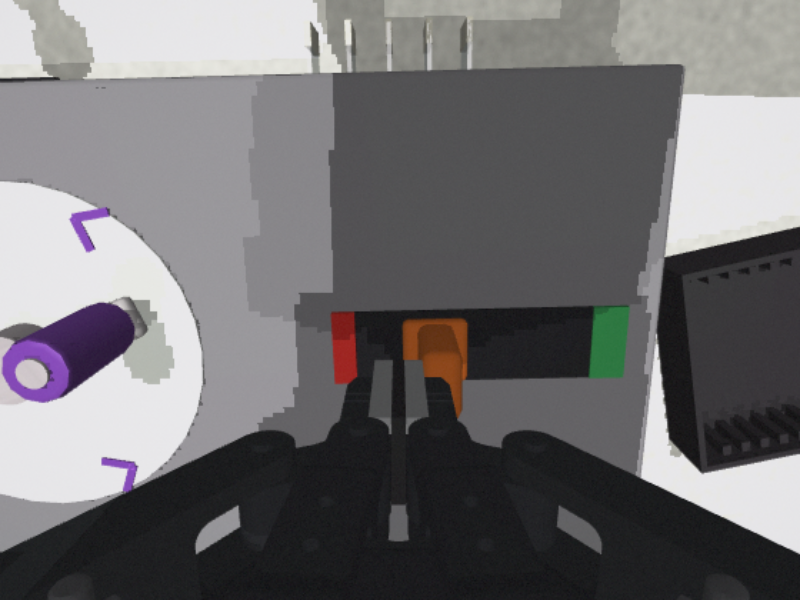

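The tab now slides ahead of the fingers: it's at (435,350), world y ≈129, with 2.6 N of drag. It has about 38 mm left to go.

>>> send_rows:
  targets:
    - [1,0,0.003,0,0,0,0]
    - [1,0,0.003,0,0,0,0]
    - [1,0,0.003,0,0,0,0]
    - [1,0,0.003,0,0,0,0]
    - [1,0,0.003,0,0,0,0]
    - [1,0,0.003,0,0,0,0]
    - [1,0,0.003,0,0,0,0]
    - [1,0,0.003,0,0,0,0]
    - [1,0,0.003,0,0,0,0]
    - [1,0,0.003,0,0,0,0]

```text
time_s: 20.7
eef_pos: [593.7, 145.8, 85.9]
ee_rot: [-0.0, 0.0, 1.0, -0.0]
force: [-2.6, -2.0, -1.6]
grip_width: -0.001
grip_force: 1.5
```

>>> send_rows:
  targets:
    - [1,0,0.001,0,0,0,0]
    - [1,0,0.001,0,0,0,0]
    - [1,0,0.001,0,0,0,0]
    - [1,0,0.001,0,0,0,0]
    - [1,0,0.001,0,0,0,0]
    - [1,0,0.001,0,0,0,0]
    - [1,0,0,0,0,0,0]
    - [1,0,0,0,0,0,0]
    - [1,0,0,0,0,0,0]
    - [1,0,0,0,0,0,0]

```text
time_s: 21.95
eef_pos: [593.9, 151.6, 86.1]
ee_rot: [0.0, 0.0, 1.0, 0.0]
force: [-0.6, -1.1, -0.5]
grip_width: -0.001
grip_force: 0.8
```

Not at the stop yet. I'll creep on in small steps.

>>> send_rows:
  targets:
    - [1,0,0.0005,0,0,0,0]
    - [1,0,0.0005,0,0,0,0]
    - [1,0,0.0005,0,0,0,0]
    - [1,0,0.0005,0,0,0,0]
    - [1,0,0.0005,0,0,0,0]
    - [1,0,0.0005,0,0,0,0]
    - [1,0,0,0,0,0,0]
    - [1,0,0,0,0,0,0]
    - [1,0,0,0,0,0,0]
    - [1,0,0,0,0,0,0]

```text
time_s: 23.2
eef_pos: [593.8, 154.5, 86.0]
ee_rot: [0.0, 0.0, 1.0, -0.0]
force: [-1.4, -4.5, -1.4]
grip_width: -0.003
grip_force: 2.3
```

>>> send_rows:
  targets:
    - [1,0,0.0005,0,0,0,0]
    - [1,0,0.0005,0,0,0,0]
    - [1,0,0.0005,0,0,0,0]
    - [1,0,0,0,0,0,0]
    - [1,0,0,0,0,0,0]
    - [1,0,0,0,0,0,0]
    - [1,0,0,0,0,0,0]
    - [1,0,0,0,0,0,0]
    - [1,0,0,0,0,0,0]
    - [1,0,0,0,0,0,0]

```text
time_s: 24.45
eef_pos: [593.8, 154.8, 86.0]
ee_rot: [-0.0, 0.0, 1.0, -0.001]
force: [-0.6, -10.7, 1.2]
grip_width: -0.001
grip_force: 5.1
```

At the stop: 10.7 N, with the fingers no longer following the command. Back off and rise.

>>> send_rows:
  targets:
    - [1,0,-0.003,0,0,0,0]
    - [1,0,-0.008,0,0,0,0]
    - [1,0,0,0,0,0,0]
    - [1,0,0,-0.03,0,0,0]
    - [1,0,0,-0.04,0,0,0]
    - [1,0,0,-0.04,0,0,0]
    - [1,0,0,-0.04,0,0,0]
    - [1,0,0,0,0,0,0]
    - [1,0,0,0,0,0,0]
    - [1,0,0,0,0,0,0]

```text
time_s: 25.7
eef_pos: [593.3, 145.1, 234.7]
ee_rot: [-0.001, 0.0, 1.0, 0.0]
force: [-0.1, 0.1, 0.2]
grip_width: 0.003
grip_force: 0.0
```

Run:
```python
from h import *
p=ctrl.capture("wrist");cv2.imwrite("pics/w6.png",cv2.resize(np.array(p["img"])[:,:,::-1],(800,600)))
for q,z in(("knob_centre",114),("lock_centre",102)):
  for r in ctrl.landmark_of(q,p)[:1]: print(q,np.round(ray(p,r["point"],z),1))
print(np.round(ctrl.sense()["force"],1))
```

```text
knob_centre [581.7  21.5 114. ]
lock_centre [592.9 167.4 102. ]
[-0.2 -0.1 -0.2]
```

View pics/w6.png

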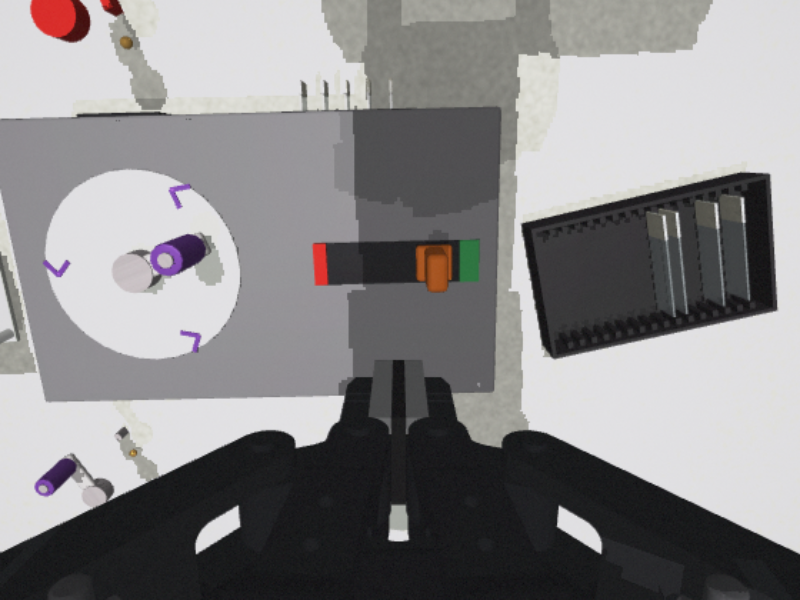

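The tab sits at the green end (437,265), y = 167.4 as computed for its stop. The knob is where it was left, and nothing is in contact.

```bash
python3 -c "
from h import *
print(ctrl.finish_job())"
```

```text
the job is handed in; nothing more can be done
None
```

I turned the crank clockwise about 1.3 turns until the resistance fell from about 7 N to near zero, and stopped at most about a third of a turn after the drop. I then let go, pushed the orange tab to its green end stop with about 11 N, and handed the job in with the robot touching nothing; no verdict came back.

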